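Load the bathroom steriliser and start it

ROBOT

A 6-joint arm with a two-finger parallel gripper is mounted at the origin on the work surface. World frame = base frame: x ahead of the robot, y to its left, z up, the work surface at z = 0. Lengths are in mm, angles in rad, forces in N, time in s.
With the tool pointing down it reaches from about 325 to 875 mm from the base axis. Payload 4.4 kg.
Tool frame: the origin (TCP) lies on the centre line of the jaws, within the pads' length; the fingertips stand ahead of it and the grasp point (between the pads) lies 6 mm ahead of it (ctrl.tcp_to_tips is the z of the fingertips in the tool frame, in mm); z points along the fingers, y is the line along which they close (so a half turn about z gives the same grasp; the last joint's range is limited). The gripper opens to 85 mm and grips with 20 to 120 N. Pads are 22 mm wide; open, the fingers measure 114 mm over their backs; the gripper's body (76 mm by 85 mm) begins 54 mm behind the grasp point. The pads swing forward as they close: fully open they stand 13 mm farther back than shut.
Start: joints at [-1.319, 0.207, 1.542, -0, 1.393, -0.15], TCP at [225.386, -528.988, 256.282] pointing down, gripper open.
Joint ranges: [-2.73, 2.73], [-0.86, 2.22], [0.23, 2.46], [-1.11, 4.25], [0.08, 2.63], [-2.82, 2.82]. Speed limits (rad/s): [2.79, 2.79, 3.14, 3.14, 3.14, 3.14].

INTERFACE

Orientations are given as a 3x3 rotation matrix whose columns are the frame's x, y, z axes.
In Python, from plant import ctrl, sensors, optics gives the robot as it stands. Calls block until the motion is done:
- ctrl.move_ptp(position, orientation): joint-space move of the TCP to a pose.
- ctrl.move_l(position, rot=None, vel=150, threshold=None): straight line of the TCP; rot=None keeps the orientation; vel is the mean speed in mm/s. With threshold (N) it stops when the force on the tool has changed by that much, and returns True; else False.
- ctrl.set_joints(angles): joint-space move.
- ctrl.gripper_to(opening, force=None): finger opening in mm; force is the grip in N (None keeps the last); returns when the fingers have stopped.
- ctrl.hold(seconds).
- ctrl.solve_ik(position, orientation): joint angles nearest the present ones, or None.
- sensors.read_state(): the state.
- optics.grab_frame(name): name is "scene" or "top" or "wrist"; returns (picture, depth): 480x640x3 uint8, red, green, blue; 480x640 float32, mm along the optical axis (not along the pixel's ray), 0 where there is no reading.
- optics.camera_params(name): a dict with "mtx" (3x3 intrinsics, pixels), "R" (3x3) and "t" (3): a world point X has camera coordinates R X + t; the wrist camera has in their place "T_tool_cam" (4x4, takes a point from camera to tool coordinates, whose origin is the TCP and whose axes are the flange's). Camera axes: x right, y down, z forward; pixel columns grow to the right and rows downward; lengths in mm; the calibration is good to about 2 mm. A picture is of the moment at which its call begins: read the wrist's pose just before it. camera_params takes no time and is no camera call.
A pose or a line that the arm cannot do raises ctrl.MotionError and nothing moves.
- ctrl.finish_job(): hands the job in; it is judged then, once.
The state is a dict: "t": time; "q": joint angles; "qvel": joint speeds; "tau": joint torques, N m; "eef_pos": TCP position; "eef_rot": TCP orientation; "force": force on the tool from outside, world axes, zero at the start; "wrist_torque": the same for the moment, N m; "grip_width": finger opening in mm; "grasp_force": force on a finger pad.
Only numpy, scipy, OpenCV 4.12 (cv2) and the standard library are available. Lean on these libraries where they do the work, as an engineer would, in place of code of your own. Each camera call takes 0.05 s, during which the arm holds its last target. There are 200 camera calls.

TASK

Lay the nail brush and the razor flat on the floor of the steriliser's open tray, setting each down inside rather than letting it fall in from above the rim. When both are in, start the steriliser by pressing its yellow key, then its blue key, then its green key, each fully down and one at a time. Do not press the red cancel key, and leave the can, the soap pump and the tumbler standing where they are.

Things in the scene. Friction and masses are not known exactly. Their poses are not given: they have to be found in the camera images.
- steriliser: White countertop appliance fixed to the counter, 260 (its x) x 260 (its y) mm. Origin: centre of its underside, on the counter; z up. Its -x side, towards the robot, is a key console 85 mm deep, top 41 mm above the counter; behind it, on the +x side, is the open tray, its outside 175 (x) x 260 (y) mm, rim 60 mm above the counter, walls 6 mm thick.
- tray_floor (a point): Centre of the tray's dark flat steel floor, 10 mm above the counter and 50 mm below the rim; same axes as the steriliser. The floor measures 163 (x) x 248 (y) mm inside the walls.
- key_yellow_top (a point): Centre of the top of the yellow round key: 30 mm diameter, in a round black collar 44 mm across. Its top stands 63 mm above the counter at rest, 10 mm over the collar. The four keys stand in a row along the steriliser's y, 56 mm apart; which colour is where varies.
- key_blue_top (a point): Centre of the top of the blue round key: 30 mm diameter, in a round black collar 44 mm across. Its top stands 63 mm above the counter at rest, 10 mm over the collar. The four keys stand in a row along the steriliser's y, 56 mm apart; which colour is where varies.
- key_green_top (a point): Centre of the top of the green round key: 30 mm diameter, in a round black collar 44 mm across. Its top stands 63 mm above the counter at rest, 10 mm over the collar. The four keys stand in a row along the steriliser's y, 56 mm apart; which colour is where varies.
- key_red_top (a point): Centre of the top of the red round key, the cancel key: 30 mm diameter, in a round black collar 44 mm across. Its top stands 63 mm above the counter at rest, 10 mm over the collar. The four keys stand in a row along the steriliser's y, 56 mm apart; which colour is where varies.
- key_yellow (a joint): Travel of the yellow key: 0 at rest, 0.006 m fully down (about 4 N). Springs back when released.
- key_blue (a joint): Travel of the blue key: 0 at rest, 0.006 m fully down (about 4 N). Springs back when released.
- key_green (a joint): Travel of the green key: 0 at rest, 0.006 m fully down (about 4 N). Springs back when released.
- key_red (a joint): Travel of the red key: 0 at rest, 0.006 m fully down (about 4 N). Springs back when released.
- nail_brush: Loose nail brush lying bristles down: blue back 90 (x, long) x 40 (y) mm on a block of white bristles 84 x 34 mm, 32 mm tall in all, about 70 g. Origin: centre of its underside; z up. It starts on one side of the steriliser, the razor on the other.
- razor: Loose safety razor lying flat, 105 mm long along its x, about 60 g: brass round handle 13 mm diameter from x = -52 to +28 mm, then a steel head 24 (x) x 42 (y) x 13 mm high reaching x = +53 mm. Origin: on its underside at mid-length, under the handle's axis; z up. Centre of mass about 10 to 20 mm towards the head.
- foam_can: Loose black can, 52 mm diameter, 150 mm tall, standing; bystander. Origin: centre of its underside.
- soap_pump: Loose amber soap bottle with a white pump head, 72 mm diameter, 157 mm tall, standing; bystander. Origin: centre of its underside.
- tumbler: Loose blue ceramic tumbler, 72 mm across the rim, 85 mm tall, standing beyond the steriliser; bystander. Origin: centre of its underside.
Not all that is in view belongs to the job. What is shaped like the nail_brush but black, grey or pink is not meant.

How it is judged (in metres and radians):
On the way, in this order (a step that is already met when the one before it is completed fails the run):
1. nail brush and razor both lie flat on the tray's floor, let go (x of nail_brush in the frame of tray_floor between -0.07 and 0.07 m and y of nail_brush in the frame of tray_floor between -0.115 and 0.115 m and z of each of nail_brush, razor in the frame of tray_floor below 0.015 m and angle between each of nail_brush, razor's own z axis and vertical below 0.3 rad and x of razor in the frame of tray_floor between -0.07 and 0.07 m and y of razor in the frame of tray_floor between -0.115 and 0.115 m and contact force between the fingers and nail_brush below 0.1 N and contact force between the fingers and razor below 0.1 N and linear speed of each of nail_brush, razor below 0.03 m/s), for 0.2 s.
2. the yellow key is pressed down (at least 4.5 of its 6 mm) (value of joint key_yellow above 0.0045 m), for 0.04 s.
3. the blue key is pressed down (at least 4.5 of its 6 mm) (value of joint key_blue above 0.0045 m), for 0.04 s.
4. the green key is pressed down (at least 4.5 of its 6 mm) (value of joint key_green above 0.0045 m), for 0.04 s.
At the end, for the whole second after the job is handed in: The nail brush and the razor lie flat on the tray's floor (middle of each at least about 10 mm clear of the walls, underside within 15 mm of the floor, tilted less than 0.3 rad), released and at rest, and all four keys are up again (within 1.5 mm) (all of step 1 and value of joint each of key_yellow, key_blue, key_green, key_red below 0.0015 m); the robot touches nothing.
It fails at once if the red cancel key is pressed (3 mm or more) (value of joint key_red above 0.003 m).
It fails at once if two keys are down at once (3 mm or more each) (value of joint each of key_yellow, key_blue above 0.003 m or value of joint each of key_blue, key_green above 0.003 m or value of joint each of key_yellow, key_green above 0.003 m).
It fails at once if a key is pressed (3 mm or more) while the nail brush or the razor is not lying in the tray (not ((x of nail_brush in the frame of tray_floor between -0.07 and 0.07 m and y of nail_brush in the frame of tray_floor between -0.115 and 0.115 m and z of nail_brush in the frame of tray_floor below 0.015 m and angle between nail_brush's own z axis and vertical below 0.3 rad) and (x of razor in the frame of tray_floor between -0.07 and 0.07 m and y of razor in the frame of tray_floor between -0.115 and 0.115 m and z of razor in the frame of tray_floor below 0.015 m and angle between razor's own z axis and vertical below 0.3 rad)) and value of joint any of key_yellow, key_blue, key_green above 0.003 m).
It fails at once if the nail brush or the razor is let go over the tray with its underside higher than 55 mm over the tray's floor (above the rim) ((x of nail_brush in the frame of tray_floor between -0.09 and 0.09 m and y of nail_brush in the frame of tray_floor between -0.13 and 0.13 m and z of nail_brush in the frame of tray_floor above 0.055 m and contact force between the fingers and nail_brush below 0.02 N) or (x of razor in the frame of tray_floor between -0.09 and 0.09 m and y of razor in the frame of tray_floor between -0.13 and 0.13 m and z of razor in the frame of tray_floor above 0.055 m and contact force between the fingers and razor below 0.02 N)).
It fails at once if the can, the soap pump or the tumbler is moved more than 40 mm or tipped more than 0.3 rad (distance of any of foam_can, soap_pump, tumbler from where it was at the start of the episode above 0.04 m or angle between any of foam_can, soap_pump, tumbler's own z axis and vertical above 0.3 rad).
It also fails if it takes over 67 s, if anything falls off the work surface, if the arm or the gripper's body presses on something with over 40 N, if the wrist force passes 120 N, or if a joint passes its speed limit or range.

## Working session

There is one attempt and no reset: what is moved stays moved. The work goes in short steps, each a Python script; the robot and the scene stay as the last script left them, time stands still between calls to the robot, and variables do not carry over. Pictures are saved under pics/ and viewed, at most 10 in all, crops included, and the job is handed in when it is done.

```bash
mkdir -p pics; ls
python3 - <<'E'
from plant import ctrl, sensors, optics
import cv2,numpy as np,pickle
d={}
for n in("top","scene"):
    im,z=optics.grab_frame(n); d[n]=(im,z,optics.camera_params(n)); cv2.imwrite(f"pics/{n}0.png",im[:,:,::-1])
    p=d[n][2]; print(n,p, -p["R"].T@p["t"])
pickle.dump(d,open("f0.pkl","wb")); print(ctrl.tcp_to_tips, optics.camera_params("wrist"))
E
```

```text
pics
top {'mtx': array([[458.70483649,   0.        , 319.71381636],
       [  0.        , 458.70483649, 244.76377909],
       [  0.        ,   0.        ,   1.        ]]), 'R': array([[ 0.01869736, -0.99973024,  0.01377868],
       [-0.99534106, -0.01991546, -0.09433738],
       [ 0.09458635, -0.01195063, -0.99544493]]), 't': array([ -28.90745005,  570.87504587, 1016.69698594])} [ 472.59021592   -5.38024368 1066.31902388]
scene {'mtx': array([[599.62410555,   0.        , 328.12990716],
       [  0.        , 599.62410555, 236.1053474 ],
       [  0.        ,   0.        ,   1.        ]]), 'R': array([[-0.8738358 ,  0.4861205 ,  0.00989174],
       [ 0.37187413,  0.68129969, -0.63050803],
       [-0.31324211, -0.54728201, -0.7761197 ]]), 't': array([ 498.20214876, -191.58956826, 1684.27077042])} [1034.17861618  810.11472075 1181.46887427]
25.0 {'mtx': array([[368.56338282,   0.        , 311.52832624],
       [  0.        , 368.56338282, 237.68295108],
       [  0.        ,   0.        ,   1.        ]]), 'T_tool_cam': array([[-1.09263237e-03, -9.66590615e-01, -2.56322824e-01,
         6.55210124e+01],
       [ 9.99999183e-01, -8.85953853e-04, -9.21793842e-04,
         2.59145464e-01],
       [ 6.63907083e-04, -2.56323621e-01,  9.66590793e-01,
        -1.18324641e+02],
       [ 0.00000000e+00,  0.00000000e+00,  0.00000000e+00,
         1.00000000e+00]])}
```

View pics/top0.png

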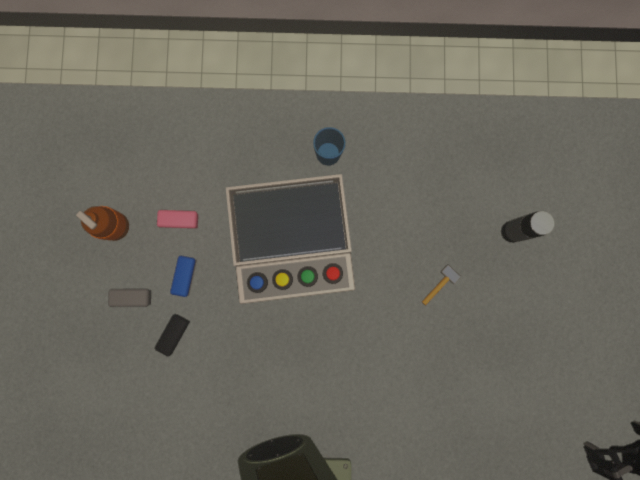

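View pics/scene0.png

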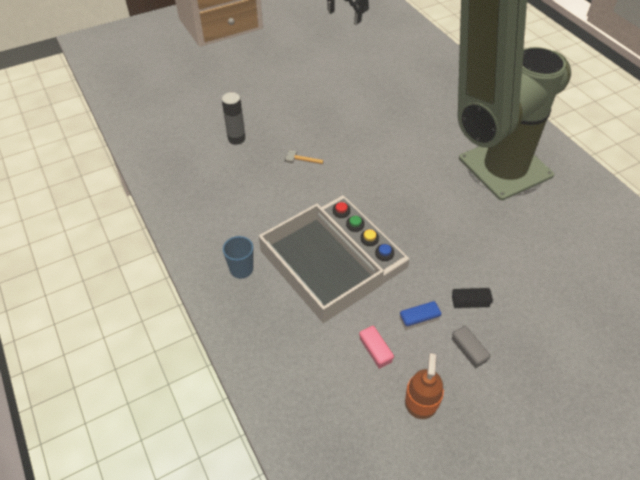

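The top view shows the blue brush at (183,276) and the razor with its handle end at (425,302) and head at (451,274). The keys are blue (257,282), yellow (282,280), green (307,277) and red (333,273), and the tray is centred near (289,220). The scene view shows the same layout. The pink, grey and black brushes are decoys.

```bash
cat > h.py <<'E'
from plant import ctrl, sensors, optics
import numpy as np, cv2, json
def cast(uv, z, K, R, t):
    """pixels -> world points on plane z; world point X has camera coords R X + t"""
    uv=np.atleast_2d(np.float64(uv)); d=np.c_[uv,np.ones(len(uv))]@np.linalg.inv(K).T@R
    c=-R.T@t; return c+d*((z-c[2])/d[:,2])[:,None]
def wrist():
    s=sensors.read_state(); im,z=optics.grab_frame("wrist"); p=optics.camera_params("wrist")
    T=np.eye(4); T[:3,:3]=s["eef_rot"]; T[:3,3]=s["eef_pos"]; W=np.linalg.inv(T@p["T_tool_cam"])
    return im,z,p["mtx"],W[:3,:3],W[:3,3]
HSV=dict(blue=((108,130,50),(130,255,255)),yellow=((22,140,100),(35,255,255)),green=((50,120,60),(80,255,255)),
         brass=((10,110,110),(22,255,255)))
def mask(im,c):
    h=cv2.cvtColor(im,cv2.COLOR_RGB2HSV)
    if c=="red": return cv2.inRange(h,(0,180,120),(6,255,255))|cv2.inRange(h,(174,180,120),(180,255,255))
    return cv2.inRange(h,*HSV[c])
def blobs(m,amin=20):
    n,_,st,ce=cv2.connectedComponentsWithStats(m); 
    return sorted([(int(st[i,4]),ce[i].round(1).tolist()) for i in range(1,n) if st[i,4]>=amin],reverse=True)
def down(yaw):
    """tool pointing down, finger-closing line (tool y) along world angle yaw"""
    y=np.array([np.cos(yaw),np.sin(yaw),0]); z=np.array([0,0,-1.]); return np.c_[np.cross(y,z),y,z]
def best(pos,yaw):
    """of the two half-turn grasps, the one needing least joint travel"""
    q0=np.array(sensors.read_state()["q"]); o=[]
    for k in(0,np.pi):
        q=ctrl.solve_ik(pos,down(yaw+k))
        if q is not None: o.append((abs(np.array(q)-q0).max(),yaw+k,np.round(q,2).tolist()))
    return sorted(o)
E
python3 - <<'E'
from h import *; import pickle
im,z,p=pickle.load(open("f0.pkl","rb"))["top"]; a=(p["mtx"],p["R"],p["t"])
K={}
for c in("blue","yellow","green","red","brass"):
    b=blobs(mask(im,c)); print(c,b[:4])
    for A,uv in b[:4]:
        print("   ",cast(uv,{"brass":6.5}.get(c,32 if (c=="blue" and uv[0]<220) else 63),*a)[0].round(1))
print("rim corners",cast([[228,187],[343,177],[350,250],[236,262]],60,*a).round(0).tolist())
print("head",cast([451,274],13,*a).round(1))
E
```

```text
blue [(628, [182.4, 276.1]), (132, [256.2, 282.0])]
    [494.2 288.6  32. ]
    [483.8 119.3  63. ]
yellow [(151, [281.8, 279.1])]
    [491.1  63.8  63. ]
green [(124, [307.2, 275.9])]
    [499.1   8.6  63. ]
red [(126, [332.5, 273.0])]
    [506.5 -46.5  63. ]
brass [(180, [435.3, 290.2]), (55, [112.4, 219.7]), (26, [92.0, 216.0])]
    [ 473.3 -286.8    6.5]
    [622.  463.6   6.5]
    [629.7 511.1   6.5]
rim corners [[693.0, 189.0, 60.0], [721.0, -67.0, 60.0], [558.0, -84.0, 60.0], [527.0, 165.0, 60.0]]
head [[ 511.1 -321.5   13. ]]
```

Run:
```python
from h import *
p=[490,-302,180]; o=best(p,0.828); print(o)
ctrl.gripper_to(60,30)
ctrl.move_ptp(p,down(o[0][1])); ctrl.hold(.2)
im,z,*a=wrist(); cv2.imwrite("pics/w1.png",im[:,:,::-1])
m=mask(im,"brass"); print(blobs(m)[:4]); 
c=max(cv2.findContours(m,0,2)[0],key=cv2.contourArea)
r=cv2.boxPoints(cv2.minAreaRect(c)); print(r.round(0).tolist(), cast(r,6.5,*a).round(1).tolist())
print(sensors.read_state()["eef_pos"],sensors.read_state()["t"])
```

```text
[(np.float64(1.3801486377133534), 0.828, [-0.7, 0.28, 1.62, -0.0, 1.25, -1.53]), (np.float64(1.7614440158764402), 3.969592653589793, [-0.7, 0.28, 1.62, -0.0, 1.25, 1.61])]
[(1632, [314.3, 190.4])]
[[307.0, 139.0], [322.0, 139.0], [322.0, 246.0], [307.0, 246.0]] [[440.1, -261.1, 6.5], [447.9, -252.7, 6.5], [511.0, -310.1, 6.5], [502.6, -319.2, 6.5]]
[ 489.66509302 -302.92304944  180.28450681] 2.0667
```

View pics/w1.png

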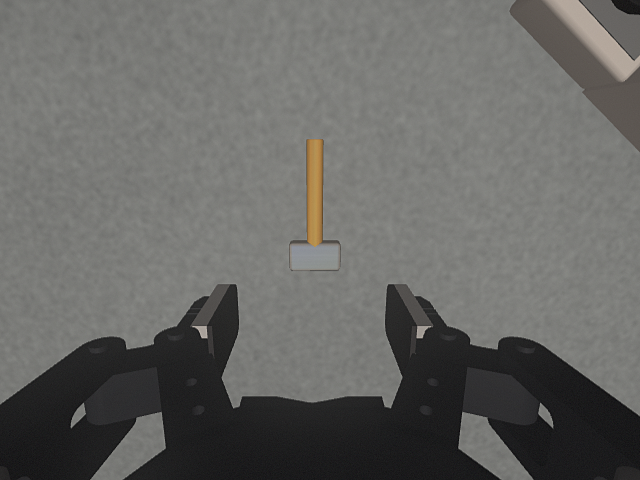

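The wrist view shows the razor handle running from (314,139) to (314,246) and the head at (315,255), in line with the jaws. Next I grasp it 12 mm to the head side of its middle.

```bash
cat >> h.py <<'E'
def st(tag=""):
    s=sensors.read_state(); print(tag,"t",round(s["t"],1),"pos",np.round(s["eef_pos"],1),"w",round(float(s["grip_width"]),1),"gf",np.round(s["grasp_force"],1),"F",np.round(s["force"],1))
E
python3 - <<'E'
from h import *
g=np.array([493,-302.]); R=down(0.828)
ctrl.move_l([*g,70],R,vel=200)
print(ctrl.move_l([*g,28],R,vel=60,threshold=6)); st("down")
ctrl.gripper_to(0,40); st("grip")
ctrl.move_l([*g,170],R,vel=150); ctrl.hold(.1); st("lift")
im,z,*a=wrist(); cv2.imwrite("pics/w2.png",im[:,:,::-1])
E
```

```text
False
down t 3.6 pos [ 493.2 -302.2   28.1] w 60.0 gf 0.0 F [ 0.4  1.1 -0.3]
grip t 4.1 pos [ 493.3 -302.3   28.5] w 11.0 gf 39.2 F [0.1 1.3 3. ]
lift t 5.3 pos [ 492.2 -301.4  168.4] w 10.8 gf 39.1 F [-0.1 -0.  -1.1]
```

View pics/w2.png

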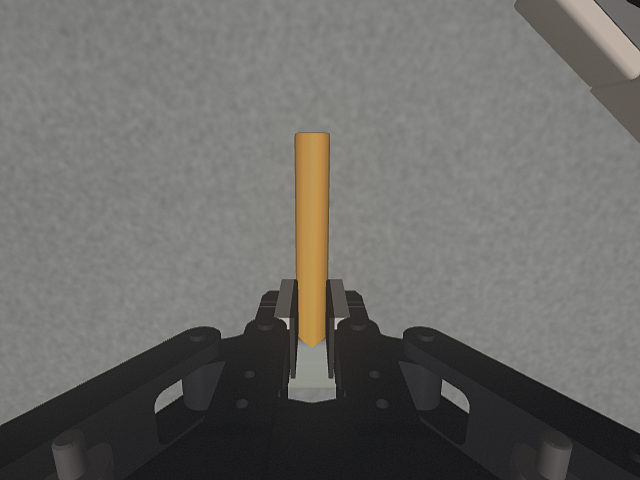

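The razor is held by its handle, which is visible from (312,132) to the pads near (312,345). Next I carry it to the tray.

Run:
```python
from h import *
g=np.array([644,-3.]); R=down(1.706)
print(ctrl.solve_ik([*g,170],R))
ctrl.move_ptp([*g,170],R); st("above")
ctrl.move_l([*g,60],R,vel=150)
print(ctrl.move_l([*g,37],R,vel=40,threshold=5)); st("set")
ctrl.gripper_to(45); ctrl.hold(.1); st("open")
ctrl.move_l([*g,150],R,vel=200)
p=[494,290,190]
axis=None
o=best(p,-0.2); print(o); ctrl.move_ptp([560,200,220],down(o[0][1])); ctrl.move_ptp(p,down(o[0][1])); ctrl.hold(.2); st()
im,z,*a=wrist(); cv2.imwrite("pics/w3.png",im[:,:,::-1])
m=mask(im,"blue"); print(blobs(m)[:4])
c=max(cv2.findContours(m,0,2)[0],key=cv2.contourArea)
r=cv2.boxPoints(cv2.minAreaRect(c)); print(r.round(0).tolist(), cast(r,31,*a).round(1).tolist())
f,_=optics.grab_frame("top"); cv2.imwrite("pics/top1.png",cv2.resize(f[150:320,140:390,::-1],None,fx=3,fy=3))
```

```text
[-1.38910755e-01  4.25848337e-01  1.44166760e+00 -4.44089210e-16
  1.27407672e+00 -1.84491076e+00]
above t 6.6 pos [643.8  -4.3 169.9] w 11.1 gf 39.2 F [ 1.  -0.5 -0. ]
True
set t 8.0 pos [643.6  -2.9  38.5] w 10.8 gf 39.6 F [-1.  -0.2  4.1]
open t 8.6 pos [642.8  -2.8  37.6] w 44.9 gf 0.0 F [ 0.3 -0.4 -0.8]
[(np.float64(0.7168822907666987), 2.941592653589793, [0.38, 0.26, 1.61, -0.0, 1.26, -2.56]), (np.float64(2.4247103628230944), -0.2, [0.38, 0.26, 1.61, -0.0, 1.26, 0.58])]
 t 10.9 pos [495.4 288.9 190.3] w 45.1 gf 0.0 F [ 0.8 -0.   0.5]
[(5559, [314.1, 227.6])]
[[256.0, 205.0], [371.0, 201.0], [372.0, 251.0], [258.0, 254.0]] [[534.1, 263.9, 31.0], [448.4, 279.2, 31.0], [453.7, 318.2, 31.0], [542.5, 302.5, 31.0]]
```

View pics/w3.png

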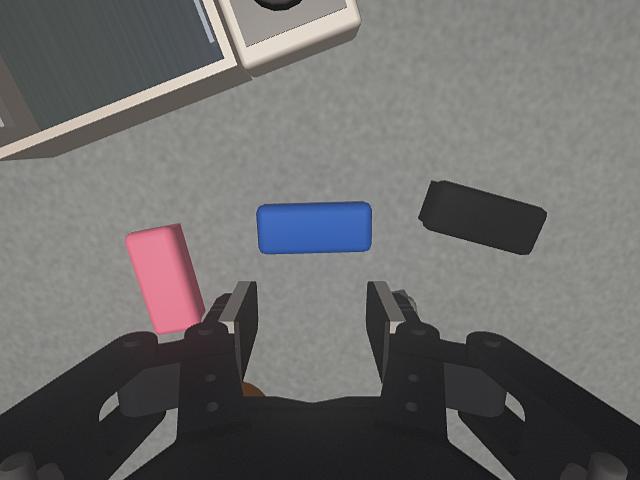

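View pics/top1.png

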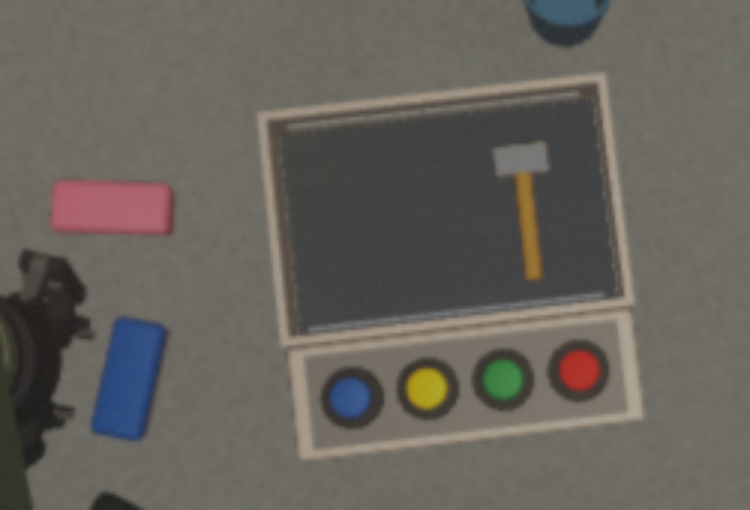

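The wrist view shows the blue brush from (256,203) to (372,252), with pink and black decoys either side. The top crop shows the razor flat in the tray's right half, head (520,158) and handle end (534,278). Next I grasp and place the brush.

Run:
```python
from h import *
g=np.array([494.7,290.9]); R=down(1.395)
ctrl.gripper_to(62)
ctrl.move_ptp([*g,120],R)
print(ctrl.move_l([*g,30],R,vel=100,threshold=6)); st("down")
ctrl.gripper_to(20,40); st("grip")
ctrl.move_l([*g,180],R,vel=150); ctrl.hold(.1); st("lift")
if sensors.read_state()["grip_width"]>30:
    g=np.array([616.6,110.]); R=down(1.707)
    ctrl.move_ptp([*g,180],R); st("above")
    ctrl.move_l([*g,65],R,vel=150)
    print(ctrl.move_l([*g,38],R,vel=40,threshold=5)); st("set")
    ctrl.gripper_to(58); ctrl.hold(.1); st("open")
    ctrl.move_l([*g,180],R,vel=200)
    p=[495-20,36,240]; ctrl.gripper_to(0); ctrl.move_ptp(p,R); ctrl.hold(.2); st()
    im,z,*a=wrist(); cv2.imwrite("pics/w4.png",im[:,:,::-1])
    for c in("blue","yellow","green","red","brass"):
        for A,uv in blobs(mask(im,c),150)[:3]: print(c,A,uv,cast(uv,63,*a)[0].round(1))
    f,_=optics.grab_frame("top"); cv2.imwrite("pics/top2.png",f[:,:,::-1])
```

```text
False
down t 13.8 pos [495.4 291.2  30.7] w 62.0 gf 0.0 F [-0.4  0.1  0.6]
grip t 14.1 pos [495.6 291.3  31.1] w 39.2 gf 42.0 F [0.  0.9 4.3]
lift t 15.3 pos [493.8 290.5 178.5] w 39.5 gf 41.5 F [-0.  -0.2 -0.6]
above t 16.2 pos [615.9 110.6 179.3] w 39.1 gf 41.5 F [ 1.4 -0.3 -1.2]
True
set t 17.7 pos [616.1 109.9  40.8] w 39.5 gf 42.4 F [-0.3  0.3  2.7]
open t 18.1 pos [615.2 109.9  40.1] w 58.2 gf 0.0 F [-0.1 -0.3 -0.1]
 t 20.5 pos [475.8  36.4 239.4] w 0.1 gf 0.0 F [ 0.   0.7 -0.2]
blue 897 [410.3, 243.1] [483.5 120.5  63. ]
blue 477 [372.5, 327.4] [564.2 103.1  63. ]
yellow 901 [343.0, 243.1] [491.1  65.1  63. ]
green 864 [276.0, 243.5] [498.9   9.9  63. ]
red 859 [208.6, 243.7] [506.7 -45.6  63. ]
brass 414 [250.6, 319.4] [571.   -4.5  63. ]
```

View pics/w4.png

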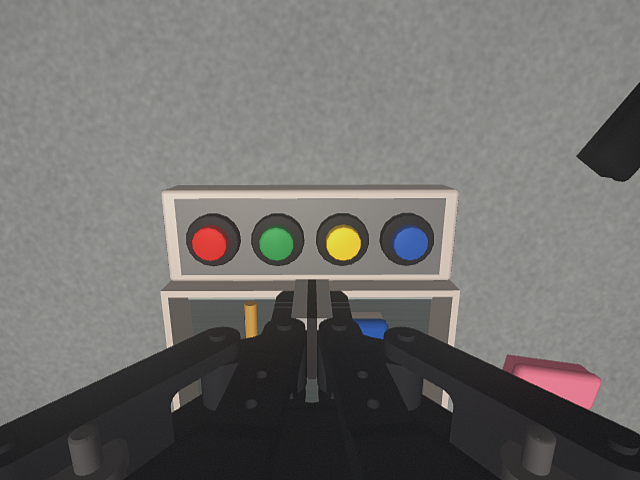

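View pics/top2.png

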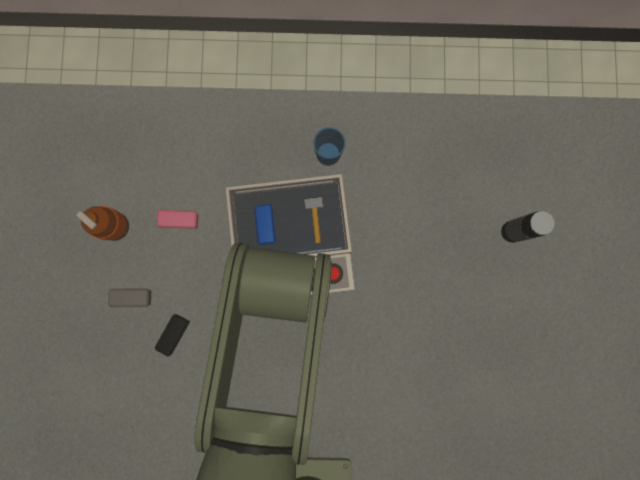

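The wrist view shows the keys red (209,244), green (276,243), yellow (343,243) and blue (410,243). The top view shows the brush (264,224) and razor (315,220) flat in the tray. Next come the key presses.

Run:
```python
from h import *
R=down(1.707)
for c,g in(("yellow",(491.1,64.5)),("blue",(483.6,120)),("green",(499,9.3))):
    ctrl.move_ptp([*g,115],R); ctrl.hold(.2)
    ctrl.move_l([*g,93],R,vel=60)
    hit=ctrl.move_l([*g,78],R,vel=20,threshold=9); ctrl.hold(.15); st(c+str(hit))
    ctrl.move_l([*g,115],R,vel=80)
    if not hit or sensors.read_state()["t"]>60: break
```

```text
yellowTrue t 22.6 pos [491.6  64.5  82. ] w 0.2 gf 2.8 F [-2.1  0.5  6.5]
blueTrue t 25.0 pos [484.2 120.1  82. ] w -0.2 gf 3.1 F [-1.2 -0.   5.9]
greenTrue t 27.6 pos [499.6   9.2  82. ] w 0.1 gf 3.1 F [-1.7  0.1  6.7]
```

All three keys bottomed out at TCP z = 82, the full 6 mm. I'll retreat, take a last look and hand in.

Run:
```python
from h import *
ctrl.move_l([499,9.3,250],vel=200); ctrl.set_joints([-1.319,0.207,1.542,0,1.393,-0.15]); ctrl.hold(.3)
f,_=optics.grab_frame("top"); cv2.imwrite("pics/top3.png",cv2.resize(f[150:320,140:390,::-1],None,fx=3,fy=3)); st()
```

```text
t 31.5 pos [ 225.5 -528.8  255.9] w 0.3 gf 0.0 F [-0.3  0.  -0.8]
```

View pics/top3.png

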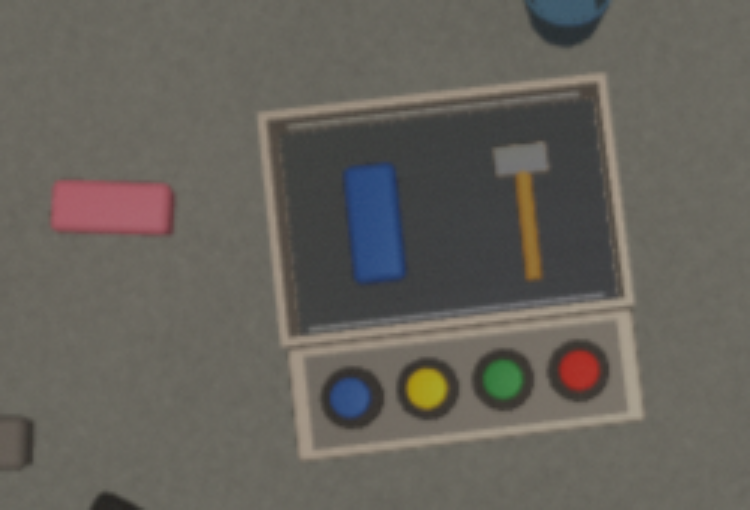

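The brush (374,223) and razor (525,215) lie flat in the tray, well clear of the walls.

```bash
python3 -c "
from plant import ctrl; print(ctrl.finish_job())"
```

```text
the job is handed in; nothing more can be done
None
```

The nail brush and razor are flat on the tray floor, the yellow, blue and green keys were each pressed fully down in that order, and the job is handed in at about 32 s; the hand-in call returned no verdict.

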